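# Pull the filter element from the tube bender's hydraulic pack

## Robot

A 6-joint arm with a two-finger parallel gripper is mounted at the origin on the work surface. World frame = base frame: x ahead of the robot, y to its left, z up, the work surface at z = 0. Lengths are in m, angles in degrees, forces in N, time in s.
With the tool pointing down it reaches from about 0.35 to 0.8 m from the base axis. Payload 7.3 kg.
Tool frame: the origin (TCP) lies at the centre of the arm's flange, where the gripper is bolted on; the fingertips stand 173 mm ahead of it and the grasp point (between the pads) lies 155 mm ahead of it; z points along the fingers, y is the line along which they close (so a half turn about z gives the same grasp; the last joint's range is limited). The gripper opens to 85 mm and grips with 20 to 120 N. Pads are 22 mm wide; open, the fingers measure 114 mm over their backs; the gripper's body (76 mm by 85 mm) begins 54 mm behind the grasp point. The pads swing forward as they close: fully open they stand 13 mm farther back than shut.
Start: joints at [60.734, 19.595, 87.324, -0, 73.075, -8.365], TCP at [0.187, 0.49, 0.405] pointing down, gripper open.
Joint ranges: [-145.02, 145.02], [-44.19, 115.74], [2.07, 154.8], [-57.11, 237.11], [16.16, 152.29], [-177.93, 177.93]. Speed limits (degrees/s): [147.25, 147.25, 180, 180, 180, 180].

## Interface

Orientations are given as a 3x3 rotation matrix whose columns are the frame's x, y, z axes.
In Python, from rig import bot gives the robot as it stands. The module is installed in compiled form; this text tells all that it offers.
- The arm moves only by the tool carry_out, never from a script. Its argument "plan" is a list of rows, each a list of 7 numbers: the turn, a rotation vector about the tool's x, y, z normalised to -1 to 1, where 1 is 4 degrees, then the shift along the tool's x, y, z normalised to -1 to 1, where 1 is 0.02 m, then the closure, from -1 (fully open) to 1 (shut). A call has exactly 5 rows; each row shifts and turns the commanded pose from where the row before left it, along the tool's axes as they then stand; what a row does not reach is not made up. A row lasts 1/10 s, in which the tool goes at most 50 mm and 8.59 degrees, less where a joint would pass 70% of its speed; a pose out of reach is approached as far as the arm can. A call with a number of a shift or a turn outside -1 to 1 is refused whole. A call with a gripper value outside its range is refused whole. The fingers move at their own pace and stop on an object; the grip force is fixed at half the most. Time passes only in rows, so rows that do not move let the fingers close, or fill a call up. It gives the time, the measured TCP pose, the force, the opening and the grip force at its end, in the units of the state.
- bot.state(): the state, without advancing time (a new reading comes with each control period).
- bot.camera(name): name is "scene" or "top" or "wrist"; returns a dict with "frame" (400x640x3 uint8, red, green, blue), "intrinsics" (3x3 intrinsics, pixels), "T" (4x4, takes a point from camera to world coordinates). Camera axes: x right, y down, z forward; pixel columns grow to the right and rows downward; lengths in m; the calibration is good to about 2 mm. A picture is of the moment at which its call begins. There is no depth.
- bot.close_job(): hands the job in; it is judged then, once.
Trained networks look in the newest picture that a camera, given by its name, has taken for a name from the list of things; names that differ only in an ending like _2 or _b are one class to them, and where a whole thing is asked for, a point or a joint stands for the part that bears it (a point fixed in the world has none). Each returns a list of dicts, best first, with "p" (0 to 1); they miss things now and then, are a little off and sometimes report something else, mostly with a low value. They report only what shows in the picture. A call takes as long as a camera call. They do not tell look-alikes from the thing itself.
- bot.silhouettes(camera, target): "pixels" (400x640 bool, what is visible of it) and "xy" ([column, row] in pixels, amid what is visible of it).
- bot.tip_of(camera, target): "xy" ([column, row] in pixels: a listed point, or the origin of a listed thing).
The state is a dict: "time_s": time; "joint_pos": joint angles; "dq": joint speeds; "joint_efforts": joint torques, N m; "ee_pos": TCP position; "orientation": TCP orientation; "ft_force": force on the tool from outside, world axes, zero at the start; "torque": the same for the moment, N m; "finger_gap": finger opening in m; "grip_force": force on a finger pad.
Only numpy, scipy, OpenCV 4.12 (cv2) and the standard library are available. Lean on these libraries where they do the work, as an engineer would, in place of code of your own. Each camera call takes 0.05 s, during which the arm holds its last target. There are 200 camera calls.

## Task

Take the sprung bayonet cap off the oil filter on the hydraulic power pack: press it down, keep it down while you turn it anticlockwise until it comes free, and stand it, grip bar up, in the empty drip tray (not the divided parts tray). Then draw the filter element up out of the neck and stand it upright in the drip tray beside the cap. Set both down without dropping them and leave everything else on the bench where it is.

Things in the scene. Friction and masses are not known exactly. Their poses are not given: they have to be found in the camera images.
- neck_rim (a point): Centre of the filter neck's mouth, at its rim, 150 mm above the bench; z up along the neck's axis. The neck is an aluminium ring 86 mm across that rises 35 mm from the tank's lid; three lips at the rim leave a bore of 56 mm. With the cap locked on, its grip bar lies along this frame's y axis (within 2 degrees).
- pack: The power pack: grey steel oil tank, fixed, its lid 115 mm above the bench; origin on the bench under the neck's centre, axes as neck_rim. The tank spans x -86 to 181, y -261 to 86 mm. The motor on it spans x -65 to 140, y -260 to -135 mm and is 223 mm above the bench; the valve block (x over 125 mm) 185 mm.
- cap_grip (a point): Centre of the cap's grip bar; x along the bar, z up the cap's axis. Bar: 72 mm long, 18 wide, 28 high, so its top is 14 mm above this point. Under it is the cap's disc, 82 mm across, its top 14 mm below this point. The cap stands on its skirt's edge, 49.5 mm below this point. Locked on, this point is 35.5 mm above the neck's rim.
- cap: The filter cap, grey plastic, 0.16 kg, axes as cap_grip, origin at the middle of its skirt's lower edge. The hollow skirt is 51 mm across; its three lugs hook under the neck's lips, each in a pocket behind a tooth 6.5 mm deep. Locked, it turns only about 5 degrees. Pressed down 7.5 to 9.5 mm (at 9.5 the disc meets the rim) it clears the teeth and can be turned anticlockwise seen from above.
- seat (a joint): Sprung seat under the filter element, in m: 0 with the cap locked on, negative when pressed, 0.020 with the cap off. Pressing the cap down takes 10 to 12 N at first, 15 to 17 N at the bottom. Turned 56 degrees from locked (48 to 64 will do; a stop at 65) the cap's lugs stand in their entry notches and it lifts straight off; the spring then pushes cap and element up by 20 mm.
- element_mid (a point): Centre of the filter element, half-way up; z up its axis, x along its tab. It is 111 mm high: its foot is 55.5 mm below this point, its top end cap 29.5 mm above; on that stands an upright tab to lift it by, 30 mm long (x), 14 thick, 26 high, its top 55.5 mm above this point. Hidden in the neck until the cap is off.
- element: The filter element, a pleated paper cartridge with steel end caps and a black tab, 50 mm across, 0.22 kg, loose on its sprung seat; origin at the middle of its foot, axes as element_mid. With the cap off its end cap stands about 6 mm above the neck's rim, the tab above that, and its foot is 79 mm below the rim. It may turn with the cap.
- tray_floor (a point): Centre of the floor of the drip tray, 3 mm above the bench; x, y along its sides. Shallow steel tray, fixed, 220 mm (x) by 180 mm (y), walls 3 mm thick, 30 mm high, empty and undivided. The parts tray beside it has the same outside size but is divided in four and holds fittings; either may be the nearer one to the pack.
- wrench: open-ended wrench, 160 mm long, lying on the tank's lid behind the filter neck; not needed, to be left where it is; origin under its middle
- hammer: hammer lying behind the trays; not needed, to be left where it is; origin under its middle
- tube_bend: S-shaped piece of stainless tube, 220 mm long, 48 mm thick, lying behind the trays; not needed, to be left where it is; origin under its middle
- tape_roll: white roll of tape, 72 mm across, 50 mm high, near the robot's base; not needed, to be left where it is; origin under its middle
- magnet: square welding magnet, 70 x 70 x 16 mm, lying behind the trays; not needed, to be left where it is; origin under its middle
- sleeve: blue plastic sleeve, 72 mm across, 75 mm high, standing to the left near the robot; not needed, to be left where it is; origin under its middle
- spray_can: white can, 56 mm across, 160 mm high, standing at the far left; not needed, to be left where it is; origin under its middle
There are look-alikes about, which are no part of the job. Leave any orange or red look-alike of the cap alone.

How it is judged:
By the outcome, as a careful person would: the job done as asked, in the order asked, and still so for the second after the job is handed in, with the robot touching nothing.
It also fails if it takes over 70 s, if anything falls off the work surface, if the arm or the gripper's body presses on something with over 40 N, if the wrist force passes 120 N, or if a joint passes its speed limit or range.

## Working session

There is one attempt and no reset: what is moved stays moved. The work goes in short steps, Python scripts to look and compute and a tool call to move; the robot and the scene stay as the last step left them, time stands still between calls to the robot, and variables do not carry over. Pictures are saved under pics/ and viewed, at most 10 in all, crops included, and the job is handed in when it is done.

Besides the shell and the picture viewer there is one more tool, called after ">>>" as a command line: name --pt "numbers of a row" for each row, then --argument value for the rest. carry_out: Moves the arm, as the interface text tells. Scaled input: -1 to 1 covers 0.02 m each way for a shift and 4 degrees each way for a turn. Its arguments: {"type":"object","properties":{"plan":{"type":"array"}},"required":["plan"]}

```bash
mkdir -p pics
cat > h.py <<'E'
import numpy as np, cv2
from rig import bot
def ray(c,uv):
    K=c["intrinsics"];T=c["T"];d=T[:3,:3]@np.linalg.inv(K)@np.array([uv[0],uv[1],1.]);return T[:3,3],d
def atz(c,uv,z):
    o,d=ray(c,uv);return o+d*(z-o[2])/d[2]
def proj(c,p):
    T=c["T"];q=c["intrinsics"]@(T[:3,:3].T@(np.array(p)-T[:3,3]));return q[:2]/q[2]
def save(c,n): cv2.imwrite("pics/"+n,c["frame"][:,:,::-1])
E
python3 - <<'E'
from h import *
np.set_printoptions(precision=3,suppress=True)
s=bot.state();print(s["ee_pos"],s["orientation"],s["ft_force"],s["time_s"])
zs={"cap_grip":.1855,"neck_rim":.15,"tray_floor":.003,"pack":0,"cap":.136}
ims=[]
for n in("scene","top"):
    c=bot.camera(n);save(c,n+"0.png");ims.append(c["frame"])
    print(n,c["T"][:3,3],c["T"][:3,2])
    for t,z in zs.items():
        for d in bot.tip_of(n,t)[:4]:print(n,t,round(d["p"],2),np.round(d["xy"],1),atz(c,d["xy"],z))
cv2.imwrite("pics/a.png",cv2.resize(np.vstack(ims)[:,:,::-1],(480,600)))
E
```

```text
[0.187 0.49  0.404] [[-0.934  0.357 -0.001]
 [ 0.357  0.934 -0.001]
 [ 0.    -0.002 -1.   ]] [0.245 0.903 0.502] 0.0
scene [1.306 0.204 1.504] [-0.472 -0.058 -0.879]
scene cap_grip 0.72 [204.4 146.4] [ 0.425 -0.271  0.185]
scene cap_grip 0.58 [265.5 207.1] [ 0.621 -0.044  0.185]
scene cap_grip 0.56 [208.7 169.6] [ 0.509 -0.239  0.185]
scene neck_rim 0.6 [207.1 175.2] [ 0.509 -0.251  0.15 ]
scene tray_floor 0.83 [395.3 208.2] [0.485 0.355 0.003]
scene pack 0.83 [217.6 197.3] [ 0.504 -0.247  0.   ]
scene cap 0.71 [211.4 179. ] [ 0.513 -0.24   0.136]
scene cap 0.66 [210.2 153.7] [ 0.419 -0.264  0.136]
top [0.387 0.131 1.223] [ 0.131 -0.005 -0.991]
top cap_grip 0.85 [387.6 205.3] [ 0.518 -0.054  0.185]
top cap_grip 0.71 [466.9 273.1] [ 0.341 -0.266  0.185]
top cap_grip 0.65 [457.8 212.5] [ 0.503 -0.245  0.185]
top neck_rim 0.95 [451.6 208.3] [ 0.518 -0.241  0.15 ]
top tray_floor 0.88 [250.3 220.4] [0.483 0.351 0.003]
top tray_floor 0.59 [433.4 215.4] [ 0.512 -0.233  0.003]
top tray_floor 0.17 [458.  213.5] [ 0.52  -0.312  0.003]
top pack 0.66 [435.6 216.5] [ 0.509 -0.241  0.   ]
top cap 0.98 [455.4 215.3] [ 0.5   -0.256  0.136]
top cap 0.92 [386.  209.5] [ 0.512 -0.058  0.136]
top cap 0.85 [460.9 269.5] [ 0.348 -0.268  0.136]
```

View pics/top0.png

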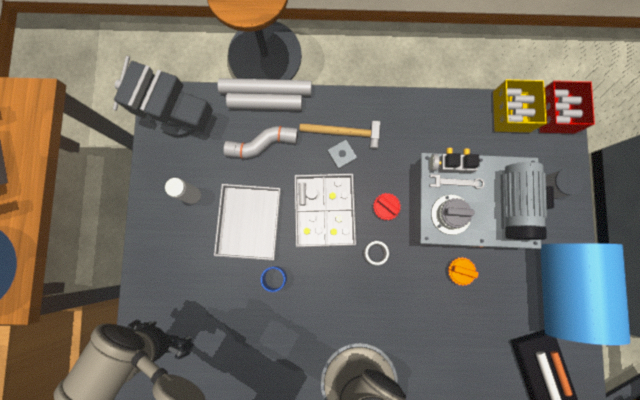

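View pics/scene0.png

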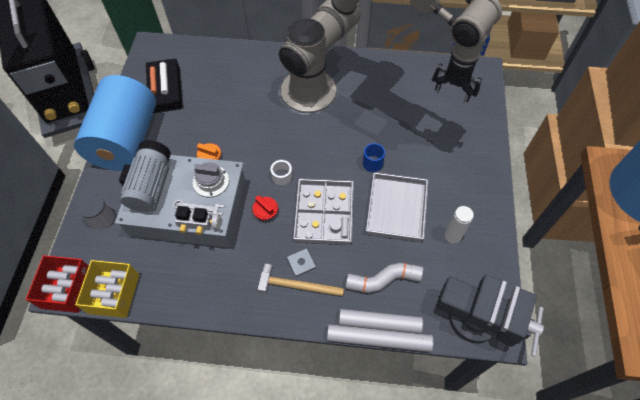

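Both views show three cap-like things. In the top view they are red (387,206), orange (462,271) and grey on the neck (456,212). Only the grey one sits on the pack's neck, so that is the cap. The empty, undivided tray is at (248,221), and the divided one at (325,210) is the parts tray. I'll hover over the neck and confirm with the wrist camera before reaching.

>>> carry_out --pt "0 0 0 -1 -1 -1 -1" --pt "0 0 0 -1 -1 -1 -1" --pt "0 0 0 -1 -1 0 -1" --pt "0 0 0 -1 -1 0 -1" --pt "0 0 0 -1 -1 0 -1"

```text
time_s: 1.1
ee_pos: [0.2452, 0.3603, 0.445]
orientation: [[-0.934, 0.357, 0.001], [0.357, 0.934, 0.001], [-0.0, 0.001, -1.0]]
ft_force: [1.5, -0.6, -0.4]
finger_gap: 0.0857
grip_force: 0.0
```

>>> carry_out --pt "0 0 0 -1 -1 0 -1" --pt "0 0 0 -1 -1 0 -1" --pt "0 0 0 -1 -1 0 -1" --pt "0 0 0 -1 -1 0 -1" --pt "0 0 0 -1 -1 0 -1"

```text
time_s: 1.6
ee_pos: [0.303, 0.2312, 0.4449]
orientation: [[-0.934, 0.357, 0.001], [0.357, 0.934, 0.0], [-0.0, 0.0, -1.0]]
ft_force: [0.7, -0.6, -0.4]
finger_gap: 0.0855
grip_force: 0.0
```

>>> carry_out --pt "0 0 0 -1 -1 0 -1" --pt "0 0 0 -1 -1 0 -1" --pt "0 0 0 -1 -1 0 -1" --pt "0 0 0 -1 -1 0 -1" --pt "0 0 0 -1 -1 0 -1"

```text
time_s: 2.1
ee_pos: [0.3607, 0.102, 0.4449]
orientation: [[-0.934, 0.357, 0.001], [0.357, 0.934, 0.0], [-0.001, 0.0, -1.0]]
ft_force: [0.0, -0.3, 0.0]
finger_gap: 0.0854
grip_force: 0.0
```

>>> carry_out --pt "0 0 0 -1 -1 0 -1" --pt "0 0 0 -1 -1 0 -1" --pt "0 0 0 -1 -1 0 -1" --pt "0 0 0 -1 -1 0 -1" --pt "0 0 0 -1 -1 0 -1"

```text
time_s: 2.6
ee_pos: [0.4185, -0.0271, 0.4448]
orientation: [[-0.934, 0.357, 0.001], [0.357, 0.934, 0.0], [-0.0, 0.0, -1.0]]
ft_force: [-0.3, 0.5, -0.1]
finger_gap: 0.0855
grip_force: 0.0
```

>>> carry_out --pt "0 0 0 -1 -1 0 -1" --pt "0 0 0 -1 -1 0 -1" --pt "0 0 0 -1 -1 0 -1" --pt "0 0 0 -1 -1 0 -1" --pt "0 0 0 -1 -1 0 -1"

```text
time_s: 3.1
ee_pos: [0.4763, -0.1562, 0.4447]
orientation: [[-0.934, 0.357, 0.0], [0.357, 0.934, 0.0], [-0.0, 0.0, -1.0]]
ft_force: [-0.4, 0.1, 1.0]
finger_gap: 0.0855
grip_force: 0.0
```

>>> carry_out --pt "0 0 0 -1 -1 0 -1" --pt "0 0 0 -1 -1 0 -1" --pt "0 0 0 -1 -1 0 -1" --pt "0 0 1 0 0 0 -1" --pt "0 0 1 0 0 0 -1"

```text
time_s: 3.6
ee_pos: [0.5108, -0.2334, 0.4441]
orientation: [[-0.873, 0.487, -0.001], [0.487, 0.873, 0.001], [0.001, 0.0, -1.0]]
ft_force: [-0.7, -0.1, -0.3]
finger_gap: 0.0854
grip_force: 0.0
```

>>> carry_out --pt "0 0 1 0 0 0 -1" --pt "0 0 1 0 0 0 -1" --pt "0 0 1 0 0 0 -1" --pt "0 0 1 0 0 0 -1" --pt "0 0 1 0 0 0 -1"

```text
time_s: 4.1
ee_pos: [0.5106, -0.2325, 0.4447]
orientation: [[-0.655, 0.756, -0.0], [0.756, 0.655, 0.0], [0.0, 0.0, -1.0]]
ft_force: [0.7, 0.0, 0.1]
finger_gap: 0.0853
grip_force: 0.0
```

>>> carry_out --pt "0 0 1 0 0 0 -1" --pt "0 0 1 0 0 0 -1" --pt "0 0 1 0 0 0 -1" --pt "0 0 1 0 0 0 -1" --pt "0 0 1 0 0 0 -1"

```text
time_s: 4.6
ee_pos: [0.5106, -0.2325, 0.4447]
orientation: [[-0.357, 0.934, -0.0], [0.934, 0.357, 0.0], [0.0, 0.0, -1.0]]
ft_force: [1.1, 0.2, 0.7]
finger_gap: 0.0857
grip_force: 0.0
```

>>> carry_out --pt "0 0 1 0 0 0 -1" --pt "0 0 1 0 0 0 -1" --pt "0 0 1 0 0 0 -1" --pt "0 0 1 0 0 0 -1" --pt "0 0 1 0 0 0 -1"

```text
time_s: 5.1
ee_pos: [0.5106, -0.2325, 0.4446]
orientation: [[-0.016, 1.0, 0.0], [1.0, 0.016, 0.0], [0.0, 0.0, -1.0]]
ft_force: [-0.6, -0.2, -0.2]
finger_gap: 0.0851
grip_force: 0.0
```

Run:
```python
from h import *
np.set_printoptions(precision=4,suppress=True)
s=bot.state();print(s["ee_pos"],s["orientation"],s["ft_force"],s["time_s"])
c=bot.camera("wrist");save(c,"w1.png");print(c["T"][:3,3],c["T"][:3,2])
for t,z in {"cap_grip":.1855,"neck_rim":.15,"cap":.136,"pack":0}.items():
    for d in bot.tip_of("wrist",t)[:3]:print(t,round(d["p"],2),np.round(d["xy"],1),atz(c,d["xy"],z))
```

```text
[ 0.5106 -0.2325  0.4446] [[-0.0163  0.9999  0.    ]
 [ 0.9999  0.0163  0.0001]
 [ 0.0001  0.     -1.    ]] [-0.6434 -0.1532 -0.2356] 5.1
[ 0.5089 -0.1647  0.4149] [ 0.004  -0.2674 -0.9636]
cap_grip 0.89 [319.  223.4] [ 0.5089 -0.2478  0.1855]
cap_grip 0.79 [348.3  43.5] [ 0.5278 -0.1108  0.1855]
cap_grip 0.61 [193.  231.8] [ 0.4018 -0.2572  0.1855]
cap 0.98 [319.5 207.8] [ 0.5091 -0.2491  0.136 ]
cap 0.6 [210.8 218.8] [ 0.3983 -0.2626  0.136 ]
cap 0.57 [345.   52.1] [ 0.5293 -0.106   0.136 ]
pack 0.73 [318.7 181.3] [ 0.5074 -0.2497  0.    ]
```

View pics/w1.png

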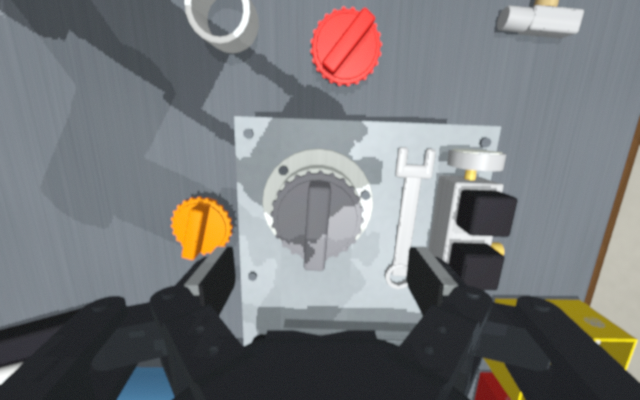

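The wrist view shows the grey cap on the neck ring at (318,222), with its bar running from about (320,182) to (316,268). The red (346,45) and orange (203,228) look-alikes stand off the pack. I'll check it in one crop and measure the bar's direction.

Run:
```python
from h import *
np.set_printoptions(precision=4,suppress=True)
c=bot.camera("wrist");f=c["frame"]
# rectified, top-down map at z=.1995 around cap: 5 px/mm-> 4px per mm, 130 mm window
cx,cy=.509,-.248; N=560;sc=.00025
P=[[0,0],[N,0],[N,N],[0,N]]
# u right -> +x world, v down -> -y world
src=np.float32([proj(c,[cx+(u-N/2)*sc,cy-(v-N/2)*sc,.1995]) for u,v in P])
H=cv2.getPerspectiveTransform(src,np.float32(P))
o=cv2.warpPerspective(f,H,(N,N),flags=cv2.INTER_CUBIC)
for k in range(0,N,80):o[:, k]=o[:,k]//2;o[k]=o[k]//2
cv2.imwrite("pics/crop1.png",o[:,:,::-1])
# tank lid edge yaw from hand-read pixels
e=[atz(c,p,.115) for p in[(236,118),(500,127),(244,310)]]
print(e,np.degrees(np.arctan2(*(e[1]-e[0])[[1,0]])))
```

```text
[array([ 0.424 , -0.1635,  0.115 ]), array([ 0.6893, -0.1666,  0.115 ]), array([ 0.4208, -0.386 ,  0.115 ])] -0.6855019141181962
```

View pics/crop1.png

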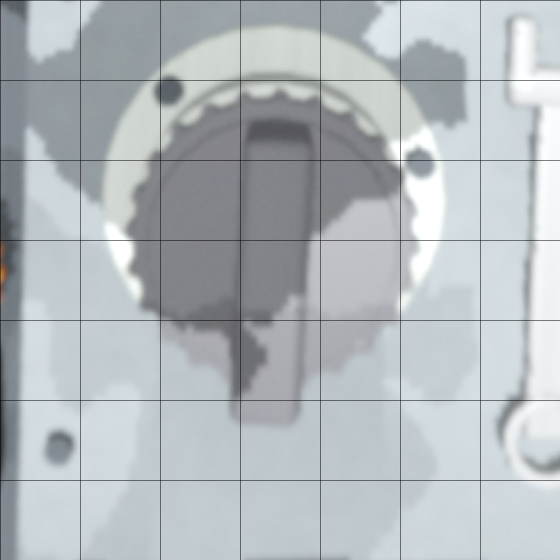

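The crop confirms the grey cap on the ring. The bar's centre is about (.508,-.2485) and its yaw is -2 to -3°. I'll align and descend.

>>> carry_out --pt "0 0 0.75 0 0 0 -1" --pt "0 0 0 -0.8 -0.1 0 -1" --pt "0 0 0 0 0 1 -1" --pt "0 0 0 0 0 1 -1" --pt "0 0 0 0 0 1 -1"

```text
time_s: 5.9
ee_pos: [0.5078, -0.2496, 0.384]
orientation: [[0.032, 0.999, 0.0], [0.999, -0.032, -0.001], [-0.001, 0.0, -1.0]]
ft_force: [0.0, 0.5, 0.4]
finger_gap: 0.0854
grip_force: 0.0
```

>>> carry_out --pt "0 0 0 0 0 0.9 -1" --pt "0 0 0 0 0 0.9 -1" --pt "0 0 0 0 0 0 -1" --pt "0 0 0 0 0 0 1" --pt "0 0 0 0 0 0 1"

```text
time_s: 6.4
ee_pos: [0.5083, -0.249, 0.3498]
orientation: [[0.033, 0.999, 0.002], [0.999, -0.033, -0.001], [-0.001, 0.002, -1.0]]
ft_force: [-0.2, 0.2, -0.5]
finger_gap: 0.0591
grip_force: 0.0
```

>>> carry_out --pt "0 0 0 0 0 0 1" --pt "0 0 0 0 0 0 1" --pt "0 0 0 0 0 0 1" --pt "0 0 0 0 0 0 1" --pt "0 0 0 0 0 0 1"

```text
time_s: 6.9
ee_pos: [0.508, -0.2484, 0.3495]
orientation: [[0.033, 0.999, 0.0], [0.999, -0.033, -0.001], [-0.001, 0.001, -1.0]]
ft_force: [-2.1, 0.8, 6.6]
finger_gap: 0.0167
grip_force: 60.6
```

>>> carry_out --pt "0 0 0 0 0 0.15 1" --pt "0 0 0 0 0 0.15 1" --pt "0 0 0 0 0 0.13 1" --pt "0 0 0 0 0 0 1" --pt "0 0 0 0 0 0 1"

```text
time_s: 7.4
ee_pos: [0.5081, -0.2485, 0.3423]
orientation: [[0.033, 0.999, 0.002], [0.999, -0.033, -0.002], [-0.002, 0.002, -1.0]]
ft_force: [-4.3, 2.1, 14.4]
finger_gap: 0.0169
grip_force: 61.8
```

>>> carry_out --pt "0 0 0 0 0 0.09 1" --pt "0 0 0 0 0 0 1" --pt "0 0 0 0 0 0 1" --pt "0 0 0 0 0 0 1" --pt "0 0 0 0 0 0 1"

```text
time_s: 7.9
ee_pos: [0.508, -0.2485, 0.3407]
orientation: [[0.033, 0.999, 0.002], [0.999, -0.033, -0.002], [-0.002, 0.002, -1.0]]
ft_force: [-3.5, 0.4, 15.0]
finger_gap: 0.0169
grip_force: 61.9
```

>>> carry_out --pt "0 0 -0.8 0 0 0 1" --pt "0 0 -0.8 0 0 0 1" --pt "0 0 -0.8 0 0 0 1" --pt "0 0 -0.8 0 0 0 1" --pt "0 0 0 0 0 0 1"

```text
time_s: 8.4
ee_pos: [0.5085, -0.2486, 0.341]
orientation: [[-0.191, 0.982, 0.004], [0.982, 0.191, -0.003], [-0.003, 0.004, -1.0]]
ft_force: [-1.6, 1.0, 14.9]
finger_gap: 0.0168
grip_force: 61.9
```

```bash
python3 -c "
from h import *
s=bot.state();print(s['ee_pos'],s['ft_force'],s['torque'],s['finger_gap'])"
```

```text
[ 0.50853054 -0.24858861  0.34102349] [-1.59056725  0.97858357 14.93785916] [ 0.24498198  0.5862045  -0.00370412] 0.01684539160498444
```

>>> carry_out --pt "0 0 -0.9 0 0 0 1" --pt "0 0 -0.9 0 0 0 1" --pt "0 0 -0.9 0 0 0 1" --pt "0 0 -0.9 0 0 0 1" --pt "0 0 -0.9 0 0 0 1"

```text
time_s: 8.9
ee_pos: [0.5085, -0.2487, 0.3411]
orientation: [[-0.485, 0.874, 0.004], [0.874, 0.485, -0.003], [-0.005, 0.002, -1.0]]
ft_force: [-2.3, 0.4, 15.3]
finger_gap: 0.017
grip_force: 62.2
```

>>> carry_out --pt "0 0 -0.9 0 0 0 1" --pt "0 0 -0.9 0 0 0 1" --pt "0 0 -0.9 0 0 0 1" --pt "0 0 -0.9 0 0 0 1" --pt "0 0 -0.9 0 0 0 1"

```text
time_s: 9.4
ee_pos: [0.5085, -0.2487, 0.3411]
orientation: [[-0.732, 0.682, 0.004], [0.682, 0.732, -0.003], [-0.005, 0.001, -1.0]]
ft_force: [-1.7, 0.6, 14.7]
finger_gap: 0.017
grip_force: 62.2
```

>>> carry_out --pt "0 0 -0.9 0 0 0 1" --pt "0 0 -0.9 0 0 0 1" --pt "0 0 0 0 0 0 1" --pt "0 0 0 0 0 0 1" --pt "0 0 0 0 0 0 1"

```text
time_s: 9.9
ee_pos: [0.5085, -0.2486, 0.341]
orientation: [[-0.81, 0.586, 0.004], [0.586, 0.81, -0.003], [-0.005, 0.0, -1.0]]
ft_force: [-3.0, 1.1, 14.7]
finger_gap: 0.0169
grip_force: 61.9
```

```bash
python3 -c "
from h import *
s=bot.state();print(s['ee_pos'],s['ft_force'],s['torque'],s['finger_gap'])"
```

```text
[ 0.50849829 -0.24861518  0.34102394] [-2.95335476  1.10339895 14.68943636] [0.14549891 0.51590943 0.0560733 ] 0.016920129790895383
```

>>> carry_out --pt "0 0 0 0 0 -0.3 1" --pt "0 0 0 0 0 -0.3 1" --pt "0 0 0 0 0 -0.3 1" --pt "0 0 0 0 0 -0.3 1" --pt "0 0 0 0 0 0 1"

```text
time_s: 10.4
ee_pos: [0.5084, -0.2486, 0.3636]
orientation: [[-0.81, 0.586, 0.003], [0.586, 0.81, -0.002], [-0.003, 0.0, -1.0]]
ft_force: [0.8, -1.2, 4.6]
finger_gap: 0.0165
grip_force: 60.4
```

>>> carry_out --pt "0 0 0 0 0 -0.6 1" --pt "0 0 0 0 0 -1 1" --pt "0 0 0 0 0 -1 1" --pt "0 0 0 0 0 -1 1" --pt "0 0 0 0 0 -0.8 1"

```text
time_s: 10.9
ee_pos: [0.508, -0.2482, 0.4508]
orientation: [[-0.81, 0.586, -0.001], [0.586, 0.81, 0.001], [0.002, 0.0, -1.0]]
ft_force: [0.3, 0.8, -2.3]
finger_gap: 0.0171
grip_force: 59.5
```

Run:
```python
from h import *
np.set_printoptions(precision=4,suppress=True)
s=bot.state();print(s["ee_pos"],s["ft_force"],s["finger_gap"])
c=bot.camera("wrist");t=bot.camera("top")
im=np.hstack([c["frame"],t["frame"][100:300,340:560].repeat(2,0).repeat(2,1)])
cv2.imwrite("pics/w2.png",cv2.resize(im,(800,296))[:,:,::-1])
for n,cc in(("wrist",c),("top",t)):
  for k,z in {"element_mid":.1265,"tray_floor":.003}.items():
    for d in bot.tip_of(n,k)[:2]:print(n,k,round(d["p"],2),d["xy"],atz(cc,d["xy"],z))
```

```text
[ 0.508  -0.2482  0.4508] [ 0.2807  0.7911 -2.2825] 0.01714563978631352
top element_mid 0.69 [454.3, 212.2] [ 0.51   -0.2568  0.1265]
top tray_floor 0.59 [252.0, 220.9] [0.4815 0.3456 0.003 ]
```

View pics/w2.png

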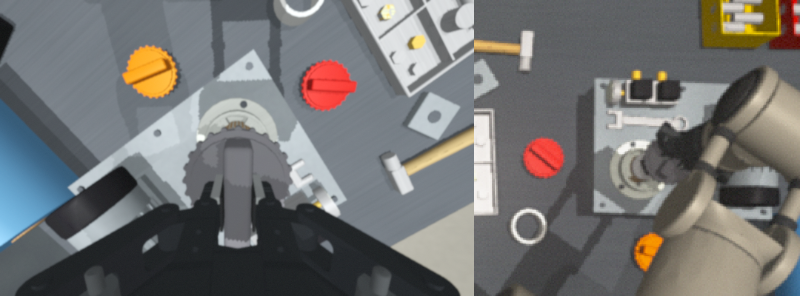

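The cap is free and held in the gripper (wrist view, about (240,180)), and the element is still in the neck. I'll carry the cap to the tray.

>>> carry_out --pt "0 0 0 0.5 0.55 0 1" --pt "0 0 0 0.89 0.97 0 1" --pt "0 0 0 0.89 0.97 0 1" --pt "0 0 0 0.89 0.97 0 1" --pt "0 0 0 0.89 0.97 0 1"

```text
time_s: 11.7
ee_pos: [0.4937, -0.1271, 0.4496]
orientation: [[-0.81, 0.586, -0.001], [0.586, 0.81, 0.001], [0.002, 0.0, -1.0]]
ft_force: [0.4, 0.7, -1.9]
finger_gap: 0.0173
grip_force: 59.6
```

>>> carry_out --pt "0 0 0 0.89 0.97 0 1" --pt "0 0 0 0.89 0.97 0 1" --pt "0 0 0 0.89 0.97 0 1" --pt "0 0 0 0.89 0.97 0 1" --pt "0 0 0 0.89 0.97 0 1"

```text
time_s: 12.2
ee_pos: [0.4782, 0.0036, 0.4497]
orientation: [[-0.81, 0.586, -0.001], [0.586, 0.81, 0.001], [0.001, -0.0, -1.0]]
ft_force: [0.6, 0.2, -1.6]
finger_gap: 0.0171
grip_force: 59.6
```

>>> carry_out --pt "0 0 0 0.89 0.97 0 1" --pt "0 0 0 0.89 0.97 0 1" --pt "0 0 0 0.89 0.97 0 1" --pt "0 0 0 0.89 0.97 0 1" --pt "0 0 0 0.89 0.97 0 1"

```text
time_s: 12.7
ee_pos: [0.4628, 0.1342, 0.4498]
orientation: [[-0.81, 0.586, -0.001], [0.586, 0.81, 0.0], [0.001, -0.001, -1.0]]
ft_force: [-0.0, 0.2, -1.5]
finger_gap: 0.0164
grip_force: 59.6
```

>>> carry_out --pt "0 0 0 0.89 0.97 0 1" --pt "0 0 0 0.89 0.97 0 1" --pt "0 0 0 0.89 0.97 0 1" --pt "0 0 0 0.89 0.97 0 1" --pt "0 0 0 0.89 0.97 0 1"

```text
time_s: 13.2
ee_pos: [0.4474, 0.2648, 0.4497]
orientation: [[-0.81, 0.586, -0.001], [0.586, 0.81, -0.0], [0.001, -0.001, -1.0]]
ft_force: [0.6, 0.5, -1.0]
finger_gap: 0.0167
grip_force: 59.6
```

>>> carry_out --pt "0 0 0 0.89 0.97 0 1" --pt "0 0 0 0.89 0.97 0 1" --pt "0 0 0 0.39 0.42 0 1" --pt "0 0 0 0 0 0 1" --pt "0 0 0 0 0 0 1"

```text
time_s: 13.7
ee_pos: [0.4409, 0.3266, 0.45]
orientation: [[-0.81, 0.586, -0.001], [0.586, 0.81, -0.001], [0.0, -0.001, -1.0]]
ft_force: [0.2, -0.0, -1.9]
finger_gap: 0.0165
grip_force: 59.6
```

Run:
```python
from h import *
np.set_printoptions(precision=4,suppress=True)
s=bot.state();print(s["ee_pos"],s["orientation"][:,1],s["ft_force"],s["finger_gap"],s["time_s"])
c=bot.camera("wrist");t=bot.camera("top");sc=bot.camera("scene")
for n,cc in(("wrist",c),("top",t),("scene",sc)):
    for k,z in {"tray_floor":.003,"cap_grip":.287,"element_mid":.1265}.items():
      for d in bot.tip_of(n,k)[:2]:print(n,k,round(d["p"],2),d["xy"],atz(cc,d["xy"],z))
im=np.hstack([c["frame"],sc["frame"][100:300,280:500].repeat(2,0).repeat(2,1)])
cv2.imwrite("pics/w3.png",cv2.resize(im,(800,296))[:,:,::-1])
```

```text
[0.4409 0.3266 0.45  ] [ 0.586   0.8103 -0.0011] [ 0.2403 -0.0472 -1.9441] 0.01653777581285231 13.7
wrist tray_floor 0.98 [352.3, 184.5] [0.4856 0.3511 0.003 ]
wrist tray_floor 0.72 [491.7, 149.6] [0.5601 0.5412 0.003 ]
wrist cap_grip 0.81 [320.1, 259.4] [0.4399 0.3264 0.287 ]
top tray_floor 0.67 [252.8, 221.3] [0.4803 0.343  0.003 ]
top cap_grip 0.86 [467.3, 274.0] [ 0.343  -0.2278  0.287 ]
top cap_grip 0.66 [238.4, 230.4] [0.4357 0.3277 0.287 ]
top element_mid 0.55 [452.4, 211.5] [ 0.5119 -0.2513  0.1265]
scene tray_floor 0.67 [395.3, 209.4] [0.4895 0.3554 0.003 ]
scene tray_floor 0.46 [452.3, 231.7] [0.5529 0.5435 0.003 ]
scene cap_grip 0.85 [397.4, 146.2] [0.4351 0.325  0.287 ]
scene cap_grip 0.68 [266.1, 206.7] [ 0.6721 -0.0235  0.287 ]
scene element_mid 0.67 [211.3, 181.5] [ 0.5165 -0.2411  0.1265]
```

View pics/w3.png

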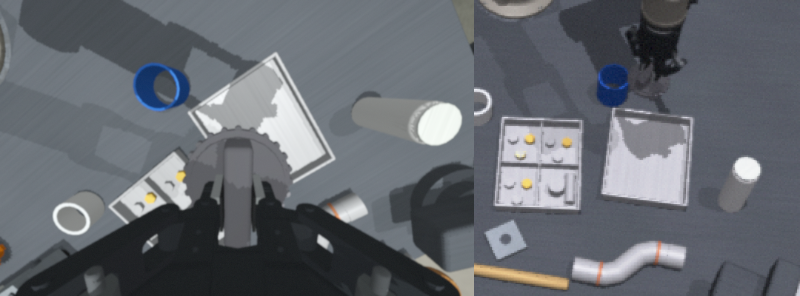

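>>> carry_out --pt "0 0 0 0.8 1 0 1" --pt "0 0 0 0 0 1 1" --pt "0 0 0 0 0 1 1" --pt "0 0 0 0 0 1 1" --pt "0 0 0 0 0 1 1"

```text
time_s: 14.8
ee_pos: [0.4399, 0.3526, 0.3696]
orientation: [[-0.81, 0.586, 0.0], [0.586, 0.81, 0.0], [-0.0, 0.0, -1.0]]
ft_force: [0.0, 0.6, -1.7]
finger_gap: 0.0169
grip_force: 59.7
```

>>> carry_out --pt "0 0 0 0 0 1 1" --pt "0 0 0 0 0 1 1" --pt "0 0 0 0 0 1 1" --pt "0 0 0 0 0 1 1" --pt "0 0 0 0 0 1 1"

```text
time_s: 15.3
ee_pos: [0.44, 0.3526, 0.2696]
orientation: [[-0.81, 0.586, 0.0], [0.586, 0.81, 0.0], [-0.0, 0.0, -1.0]]
ft_force: [0.2, 0.4, -1.8]
finger_gap: 0.0168
grip_force: 59.7
```

>>> carry_out --pt "0 0 0 0 0 0.8 1" --pt "0 0 0 0 0 0.4 1" --pt "0 0 0 0 0 0.15 1" --pt "0 0 0 0 0 0 1" --pt "0 0 0 0 0 0 1"

```text
time_s: 15.8
ee_pos: [0.4402, 0.3527, 0.2441]
orientation: [[-0.81, 0.586, 0.001], [0.586, 0.81, 0.001], [-0.001, 0.001, -1.0]]
ft_force: [0.2, 0.2, -1.8]
finger_gap: 0.0167
grip_force: 59.6
```

>>> carry_out --pt "0 0 0 0 0 0.8 1" --pt "0 0 0 0 0 0.25 1" --pt "0 0 0 0 0 0.1 1" --pt "0 0 0 0 0 0 1" --pt "0 0 0 0 0 0 1"

```text
time_s: 16.3
ee_pos: [0.4401, 0.3527, 0.2209]
orientation: [[-0.81, 0.586, 0.001], [0.586, 0.81, 0.001], [-0.0, 0.001, -1.0]]
ft_force: [0.4, 0.3, -1.7]
finger_gap: 0.0174
grip_force: 59.7
```

>>> carry_out --pt "0 0 0 0 0 0.1 1" --pt "0 0 0 0 0 0.06 1" --pt "0 0 0 0 0 0.04 1" --pt "0 0 0 0 0 0 1" --pt "0 0 0 0 0 0 1"

```text
time_s: 16.8
ee_pos: [0.4399, 0.3525, 0.2165]
orientation: [[-0.81, 0.586, 0.0], [0.586, 0.81, 0.0], [-0.0, 0.0, -1.0]]
ft_force: [-2.3, -0.8, 1.9]
finger_gap: 0.017
grip_force: 60.0
```

>>> carry_out --pt "0 0 0 0 0 0 -1" --pt "0 0 0 0 0 0 -1" --pt "0 0 0 0 0 0 -1" --pt "0 0 0 0 0 0 -1" --pt "0 0 0 0 0 0 -1"

```text
time_s: 17.3
ee_pos: [0.44, 0.3526, 0.2163]
orientation: [[-0.81, 0.586, 0.0], [0.586, 0.81, 0.0], [-0.0, 0.0, -1.0]]
ft_force: [-0.4, -0.3, -1.5]
finger_gap: 0.0846
grip_force: 0.0
```

>>> carry_out --pt "0 0 0 0 0 -0.3 -1" --pt "0 0 0 0 0 -0.7 -1" --pt "0 0 0 0 0 -1 -1" --pt "0 0 0 0 0 -1 -1" --pt "0 0 0 0 0 -1 -1"

```text
time_s: 17.8
ee_pos: [0.4399, 0.3525, 0.2976]
orientation: [[-0.81, 0.586, 0.0], [0.586, 0.81, 0.0], [-0.0, 0.0, -1.0]]
ft_force: [0.3, -0.3, 1.4]
finger_gap: 0.0854
grip_force: 0.0
```

Run:
```python
from h import *
np.set_printoptions(precision=4,suppress=True)
s=bot.state();print(s["ee_pos"],s["ft_force"],s["finger_gap"],s["time_s"])
c=bot.camera("wrist");save(c,"w4.png")
for k,z in {"tray_floor":.003,"cap_grip":.0525,"cap":.003}.items():
      for d in bot.tip_of("wrist",k)[:2]:print(k,round(d["p"],2),d["xy"],atz(c,d["xy"],z))
```

```text
[0.4399 0.3525 0.2976] [ 0.3348 -0.3432  1.4487] 0.08537274338496983 17.8
tray_floor 0.87 [348.4, 227.0] [0.4812 0.3559 0.003 ]
cap_grip 0.94 [321.6, 211.8] [0.4403 0.3529 0.0525]
cap_grip 0.18 [558.9, 186.3] [0.5301 0.5117 0.0525]
cap 0.63 [323.0, 196.4] [0.4416 0.3539 0.003 ]
```

View pics/w4.png

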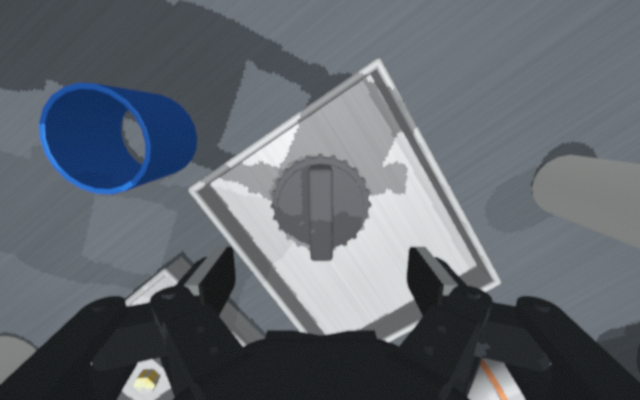

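The cap stands upright in the drip tray at (321,207), clear of the walls. Now back to the neck for the element.

>>> carry_out --pt "0 0 0 -0.4 -0.45 -1 -1" --pt "0 0 0 -0.88 -0.97 -1 -1" --pt "0 0 0 -0.88 -0.97 -1 -1" --pt "0 0 0 -0.88 -0.97 -1 -1" --pt "0 0 0 -0.88 -0.97 -1 -1"

```text
time_s: 18.5
ee_pos: [0.4525, 0.2354, 0.3958]
orientation: [[-0.81, 0.586, -0.002], [0.586, 0.81, -0.001], [0.001, -0.002, -1.0]]
ft_force: [0.8, 0.4, 0.2]
finger_gap: 0.0852
grip_force: 0.0
```

>>> carry_out --pt "0 0 0 -0.88 -0.97 -1 -1" --pt "0 0 0 -0.88 -0.97 -1 -1" --pt "0 0 0 -0.88 -0.97 -0.5 -1" --pt "0 0 0 -0.88 -0.97 0 -1" --pt "0 0 0 -0.88 -0.97 0 -1"

```text
time_s: 19.0
ee_pos: [0.467, 0.1052, 0.4455]
orientation: [[-0.81, 0.586, -0.001], [0.586, 0.81, -0.0], [0.001, -0.001, -1.0]]
ft_force: [0.1, 0.1, -0.4]
finger_gap: 0.0854
grip_force: 0.0
```

>>> carry_out --pt "0 0 0 -0.88 -0.97 0 -1" --pt "0 0 0 -0.88 -0.97 0 -1" --pt "0 0 0 -0.88 -0.97 0 -1" --pt "0 0 0 -0.88 -0.97 0 -1" --pt "0 0 0 -0.88 -0.97 0 -1"

```text
time_s: 19.5
ee_pos: [0.4815, -0.025, 0.445]
orientation: [[-0.81, 0.586, -0.002], [0.586, 0.81, 0.001], [0.002, -0.001, -1.0]]
ft_force: [0.4, 0.5, 0.1]
finger_gap: 0.0859
grip_force: 0.0
```

>>> carry_out --pt "0 0 0 -0.88 -0.97 0 -1" --pt "0 0 0 -0.88 -0.97 0 -1" --pt "0 0 0 -0.88 -0.97 0 -1" --pt "0 0 0 -0.88 -0.97 0 -1" --pt "0 0 0 -0.88 -0.97 0 -1"

```text
time_s: 20.0
ee_pos: [0.4959, -0.1552, 0.4449]
orientation: [[-0.81, 0.586, -0.002], [0.586, 0.81, 0.001], [0.002, -0.0, -1.0]]
ft_force: [0.8, -0.8, -0.7]
finger_gap: 0.0856
grip_force: 0.0
```

>>> carry_out --pt "0 0 0 -0.88 -0.97 0 -1" --pt "0 0 0 -0.88 -0.97 0 -1" --pt "0 0 0 -0.88 -0.97 0 -1" --pt "0 0 0 -0.4 -0.3 0 -1" --pt "0 0 0 0 0 0 -1"

```text
time_s: 20.5
ee_pos: [0.5076, -0.2427, 0.4449]
orientation: [[-0.809, 0.588, -0.002], [0.588, 0.809, 0.001], [0.002, 0.0, -1.0]]
ft_force: [-1.2, 0.6, -0.5]
finger_gap: 0.0854
grip_force: 0.0
```

Run:
```python
from h import *
np.set_printoptions(precision=4,suppress=True)
s=bot.state();print(s["ee_pos"],s["orientation"][:,1],s["ft_force"],s["time_s"])
c=bot.camera("wrist")
for k,z in {"element_mid":.1265,"neck_rim":.15,"element":.071}.items():
      for d in bot.tip_of("wrist",k)[:2]:print(k,round(d["p"],2),d["xy"],atz(c,d["xy"],z))
cx,cy=.508,-.2485;N=480;S=.00025
P=[[0,0],[N,0],[N,N],[0,N]]
src=np.float32([proj(c,[cx+(u-N/2)*S,cy-(v-N/2)*S,.182]) for u,v in P])
o=cv2.warpPerspective(c["frame"],cv2.getPerspectiveTransform(src,np.float32(P)),(N,N),flags=cv2.INTER_CUBIC)
o[::80]//=2;o[:,::80]//=2
save(c,"w5full.png");cv2.imwrite("pics/crop2.png",o[:,:,::-1])
```

```text
[ 0.5076 -0.2427  0.4449] [0.5878 0.809  0.0001] [-1.1802  0.6226 -0.5254] 20.5
element_mid 0.95 [318.9, 198.4] [ 0.513  -0.2491  0.1265]
element_mid 0.22 [578.8, 159.3] [ 0.6329 -0.0153  0.1265]
neck_rim 0.65 [317.4, 183.3] [ 0.4954 -0.2378  0.15  ]
element 0.75 [318.5, 182.1] [ 0.5078 -0.2463  0.071 ]
```

View pics/crop2.png

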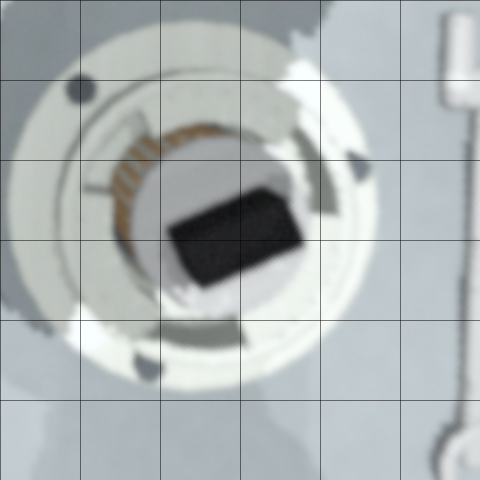

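The crop shows the neck open, with the element's black tab at about (235,237) and its long side at about 24° yaw. I'll fit the tab's box model to its dark pixels for the pose.

```bash
cat > fit.py <<'E'
from h import *
from scipy.optimize import minimize
def fit(c,x0,show=True):
    g=c["frame"].max(2); uv=proj(c,[x0[0],x0[1],.169]).astype(int)
    w=45;u0,v0=uv-w
    m=cv2.resize((g[v0:v0+2*w,u0:u0+2*w]).astype(np.uint8),None,fx=4,fy=4,interpolation=cv2.INTER_LINEAR)<75
    n,l,st,_=cv2.connectedComponentsWithStats(m.astype(np.uint8)); k=1+st[1:,4].argmax(); m=l==k
    def iou(p):
        x,y,a,z=p;ca,sa=np.cos(a),np.sin(a)
        q=[proj(c,[x+ca*i-sa*j,y+sa*i+ca*j,z+h]) for i in(-.015,.015) for j in(-.007,.007) for h in(0,-.026)]
        h=cv2.convexHull(np.float32([(np.array(t)-(u0,v0)+.5)*4*16-8 for t in q])).astype(np.int32)
        im=np.zeros(m.shape,np.uint8);cv2.fillConvexPoly(im,h,1,shift=4)
        return -(m&(im>0)).sum()/(m|(im>0)).sum()
    best=min((minimize(iou,x0+np.array([0,0,d,0]),method="Nelder-Mead",options=dict(initial_simplex=np.array([x0]*5)+np.vstack([np.zeros(4),np.diag([.003,.003,.15,.008])])+np.array([0,0,d,0]))) for d in(-.2,0,.2)),key=lambda r:r.fun)
    return best.x,best.fun,m.sum()/16,m.mean()
E
python3 - <<'E'
from fit import *
np.set_printoptions(precision=4,suppress=True)
c=bot.camera("wrist");p,f,n,mm=fit(c,np.array([.508,-.248,.42,.18]));print(p,np.degrees(p[2]),f,n,mm)
E
```

```text
[ 0.5156 -0.2552  0.4115  0.1516] 23.575926253974735 -0.9260873597329129 642.625 0.07933641975308642
```

Run:
```python
from fit import *
np.set_printoptions(precision=4,suppress=True)
c=bot.camera("wrist");f=c["frame"];u,v=proj(c,[.508,-.2485,.17]).astype(int);w=40
k=9;o=cv2.resize(f[v-30:v+30,u-w:u+w],None,fx=k,fy=k,interpolation=cv2.INTER_CUBIC)
o=np.clip(255*(o/255.)**.55,0,255).astype(np.uint8)
def L(pts,col,cl=True):
    q=np.int32([((proj(c,p)-(u-w,v-30)+.5)*k) for p in pts]);cv2.polylines(o,[q],cl,col,1)
x,y=.508,-.2485
t=np.linspace(0,2*np.pi,60)
for r,z,col in((.025,.156,(255,0,0)),(.043,.15,(0,255,0)),(.028,.15,(0,255,0))):L([(x+r*np.cos(a),y+r*np.sin(a),z) for a in t],col)
a=np.radians(24);ca,sa=np.cos(a),np.sin(a)
for z,col in((.182,(0,0,255)),(.156,(255,0,255))):L([(x+ca*i-sa*j,y+sa*i+ca*j,z) for i,j in((.015,.007),(.015,-.007),(-.015,-.007),(-.015,.007))],col)
cv2.imwrite("pics/ov.png",o[:,:,::-1])
```

View pics/ov.png

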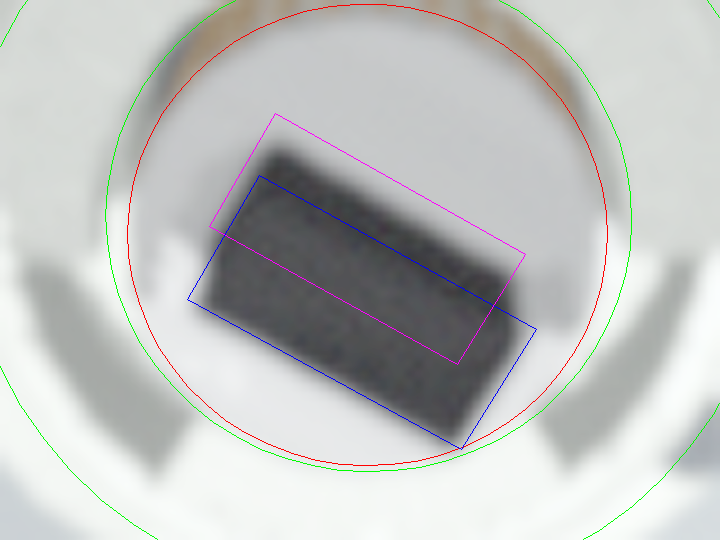

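The overlay shows the tab centred on the neck's axis at (.508,-.2485), yaw about 24°, with the end cap at its expected height. I'll turn +60°, centre, descend and grip.

>>> carry_out --pt "0 0 -1 0 0 0 -1" --pt "0 0 -1 0 0 0 -1" --pt "0 0 -1 0 0 0 -1" --pt "0 0 -1 0 0 0 -1" --pt "0 0 -1 0 0 0 -1"

```text
time_s: 21.3
ee_pos: [0.5075, -0.241, 0.4465]
orientation: [[-0.963, 0.27, 0.0], [0.27, 0.963, -0.0], [-0.0, 0.0, -1.0]]
ft_force: [0.4, -0.8, 0.3]
finger_gap: 0.0855
grip_force: 0.0
```

>>> carry_out --pt "0 0 -1 0 0 0 -1" --pt "0 0 -1 0 0 0 -1" --pt "0 0 -1 0 0 0 -1" --pt "0 0 -1 0 0 0 -1" --pt "0 0 -1 0 0 0 -1"

```text
time_s: 21.8
ee_pos: [0.5075, -0.241, 0.4466]
orientation: [[-0.997, -0.075, 0.0], [-0.075, 0.997, -0.0], [-0.0, -0.0, -1.0]]
ft_force: [0.1, -0.4, 0.7]
finger_gap: 0.0856
grip_force: 0.0
```

>>> carry_out --pt "0 0 -1 0 0 0 -1" --pt "0 0 -1 0 0 0 -1" --pt "0 0 -1 0 0 0 -1" --pt "0 0 -1 0 0 0 -1" --pt "0 0 -1 0 0 0 -1"

```text
time_s: 22.3
ee_pos: [0.5075, -0.241, 0.4466]
orientation: [[-0.911, -0.412, 0.0], [-0.412, 0.911, -0.0], [-0.0, -0.0, -1.0]]
ft_force: [-0.7, -0.9, 0.5]
finger_gap: 0.0855
grip_force: 0.0
```

>>> carry_out --pt "0 0 0 0.1 -0.27 0 -1" --pt "0 0 0 0 0 1 -1" --pt "0 0 0 0 0 1 -1" --pt "0 0 0 0 0 0 -1" --pt "0 0 0 0 0 0 -1"

```text
time_s: 22.8
ee_pos: [0.508, -0.2475, 0.4067]
orientation: [[-0.913, -0.408, 0.0], [-0.408, 0.913, 0.0], [-0.0, 0.0, -1.0]]
ft_force: [0.9, 0.6, -0.2]
finger_gap: 0.0853
grip_force: 0.0
```

Run:
```python
from fit import *
np.set_printoptions(precision=4,suppress=True)
s=bot.state();print(s["ee_pos"],s["orientation"][:,1],s["joint_pos"],s["time_s"])
c=bot.camera("wrist");save(c,"w6.png")
for k,z in {"element_mid":.1265,"neck_rim":.15,"element":.071}.items():
      for d in bot.tip_of("wrist",k)[:1]:print(k,round(d["p"],2),d["xy"],atz(c,d["xy"],z))
p,f,n,mm=fit(c,np.array([.508,-.2485,.42,.18]));print(p,np.degrees(p[2]),f,n)
```

```text
[ 0.508  -0.2475  0.4067] [-0.4076  0.9132  0.    ] [ -33.7516   23.7415   80.6612    0.0041   75.597  -147.804 ] 22.8
element_mid 0.89 [320.3, 201.0] [ 0.5089 -0.247   0.1265]
element 0.92 [317.3, 186.6] [ 0.5094 -0.2503  0.071 ]
[ 0.515  -0.2472  0.4168  0.1628] 23.878236255106824 -0.9515087025917762 801.375
```

>>> carry_out --pt "0 0 0 0 0 1 -1" --pt "0 0 0 0 0 1 -1" --pt "0 0 0 0 0 1 -1" --pt "0 0 0 0 0 0.6 -1" --pt "0 0 0 0 0 0 -1"

```text
time_s: 23.5
ee_pos: [0.5077, -0.2474, 0.3332]
orientation: [[-0.913, -0.408, -0.002], [-0.408, 0.913, 0.001], [0.001, 0.002, -1.0]]
ft_force: [-0.7, -0.2, 0.1]
finger_gap: 0.0854
grip_force: 0.0
```

>>> carry_out --pt "0 0 0 0 0 0 1" --pt "0 0 0 0 0 0 1" --pt "0 0 0 0 0 0 1" --pt "0 0 0 0 0 0 1" --pt "0 0 0 0 0 0 1"

```text
time_s: 24.0
ee_pos: [0.5079, -0.2476, 0.3347]
orientation: [[-0.913, -0.408, 0.001], [-0.408, 0.913, -0.0], [-0.0, -0.001, -1.0]]
ft_force: [-0.0, 1.5, -1.6]
finger_gap: 0.0129
grip_force: 55.2
```

>>> carry_out --pt "0 0 0 0 0 0 1" --pt "0 0 0 0 0 0 1" --pt "0 0 0 0 0 0 1" --pt "0 0 0 0 0 0 1" --pt "0 0 0 0 0 0 1"

```text
time_s: 24.5
ee_pos: [0.5079, -0.2476, 0.3345]
orientation: [[-0.913, -0.408, 0.001], [-0.408, 0.913, -0.0], [-0.0, -0.0, -1.0]]
ft_force: [0.1, -0.4, 3.9]
finger_gap: 0.0125
grip_force: 61.7
```

>>> carry_out --pt "0 0 0 0 0 -0.4 1" --pt "0 0 0 0 0 -0.6 1" --pt "0 0 0 0 0 -0.6 1" --pt "0 0 0 0 0 -0.6 1" --pt "0 0 0 0 0 -0.6 1"

```text
time_s: 25.0
ee_pos: [0.5079, -0.2475, 0.3917]
orientation: [[-0.913, -0.408, 0.001], [-0.408, 0.913, -0.0], [-0.0, -0.001, -1.0]]
ft_force: [0.1, -0.4, -2.6]
finger_gap: 0.013
grip_force: 61.0
```

>>> carry_out --pt "0 0 0 0 0 -0.8 1" --pt "0 0 0 0 0 -0.8 1" --pt "0 0 0 0 0 -0.8 1" --pt "0 0 0 0 0 -0.8 1" --pt "0 0 0 0 0 -0.4 1"

```text
time_s: 25.5
ee_pos: [0.5078, -0.2475, 0.4645]
orientation: [[-0.913, -0.408, 0.002], [-0.408, 0.913, -0.001], [-0.002, -0.002, -1.0]]
ft_force: [0.0, 0.2, -2.7]
finger_gap: 0.0125
grip_force: 61.0
```

>>> carry_out --pt "0 0 0 -0.25 0.5 0 1" --pt "0 0 0 -0.5 0.995 0 1" --pt "0 0 0 -0.5 0.995 0 1" --pt "0 0 0 -0.5 0.995 0 1" --pt "0 0 0 -0.5 0.995 0 1"

```text
time_s: 26.0
ee_pos: [0.5121, -0.1457, 0.4614]
orientation: [[-0.913, -0.408, -0.002], [-0.408, 0.913, 0.001], [0.001, 0.002, -1.0]]
ft_force: [0.1, -0.1, -1.7]
finger_gap: 0.0125
grip_force: 61.0
```

>>> carry_out --pt "0 0 0 -0.5 0.995 0 1" --pt "0 0 0 -0.5 0.995 0 1" --pt "0 0 0 -0.5 0.995 0 1" --pt "0 0 0 -0.5 0.995 0 1" --pt "0 0 0 -0.5 0.995 0 1"

```text
time_s: 26.5
ee_pos: [0.5169, -0.0344, 0.4615]
orientation: [[-0.913, -0.409, -0.002], [-0.409, 0.913, 0.001], [0.001, 0.001, -1.0]]
ft_force: [-0.4, 0.2, -2.0]
finger_gap: 0.0127
grip_force: 61.0
```

>>> carry_out --pt "0 0 0 -0.5 0.995 0 1" --pt "0 0 0 -0.5 0.995 0 1" --pt "0 0 0 -0.5 0.995 0 1" --pt "0 0 0 -0.5 0.995 0 1" --pt "0 0 0 -0.5 0.995 0 1"

```text
time_s: 27.0
ee_pos: [0.5218, 0.0767, 0.4614]
orientation: [[-0.913, -0.409, -0.002], [-0.409, 0.913, 0.0], [0.002, 0.001, -1.0]]
ft_force: [0.1, 0.5, -1.9]
finger_gap: 0.0125
grip_force: 61.0
```

>>> carry_out --pt "0 0 0 -0.5 0.995 0 1" --pt "0 0 0 -0.5 0.995 0 1" --pt "0 0 0 -0.5 0.995 0 1" --pt "0 0 0 -0.5 0.995 0 1" --pt "0 0 0 -0.5 0.995 0 1"

```text
time_s: 27.5
ee_pos: [0.5267, 0.1879, 0.4614]
orientation: [[-0.913, -0.409, -0.002], [-0.409, 0.913, -0.0], [0.002, 0.001, -1.0]]
ft_force: [0.3, 0.2, -1.5]
finger_gap: 0.0127
grip_force: 61.0
```

>>> carry_out --pt "0 0 0 -0.5 0.995 0 1" --pt "0 0 0 -0.5 0.995 0 1" --pt "0 0 0 -0.5 0.995 0 1" --pt "0 0 0 -0.5 0.995 0 1" --pt "0 0 0 -0.5 0.995 0 1"

```text
time_s: 28.0
ee_pos: [0.5317, 0.2991, 0.4613]
orientation: [[-0.913, -0.409, -0.002], [-0.409, 0.913, -0.0], [0.002, 0.0, -1.0]]
ft_force: [-0.5, 0.5, -2.5]
finger_gap: 0.0123
grip_force: 61.0
```

>>> carry_out --pt "0 0 0 -0.5 0.995 0 1" --pt "0 0 0 -0.5 0.995 0 1" --pt "0 0 0 -0.25 0.5 0 1" --pt "0 0 0 0 0 0 1" --pt "0 0 0 0 0 0 1"

```text
time_s: 28.5
ee_pos: [0.5347, 0.353, 0.4618]
orientation: [[-0.913, -0.408, -0.001], [-0.408, 0.913, -0.001], [0.001, -0.0, -1.0]]
ft_force: [-0.0, -0.1, -2.6]
finger_gap: 0.0124
grip_force: 60.9
```

Run:
```python
from h import *
np.set_printoptions(precision=4,suppress=True)
s=bot.state();print(s["ee_pos"],s["ft_force"],s["time_s"])
z0=s["ee_pos"][2]-.3345
for n in("scene","top","wrist"):
    c=bot.camera(n)
    for k,z in {"tray_floor":.003,"cap_grip":.0525,"element_mid":.1265+z0,"element":.071+z0}.items():
      for d in bot.tip_of(n,k)[:2]:print(n,k,round(d["p"],2),np.round(d["xy"]),atz(c,d["xy"],z))
```

```text
[0.5347 0.353  0.4618] [-0.016  -0.1392 -2.6286] 28.5
scene tray_floor 0.85 [397. 206.] [0.4753 0.3599 0.003 ]
scene cap_grip 0.98 [266. 206.] [ 0.5493 -0.0691  0.0525]
scene cap_grip 0.9 [205. 148.] [ 0.3416 -0.3158  0.0525]
scene element_mid 0.58 [406. 185.] [0.5426 0.3561 0.2538]
scene element 0.6 [404. 193.] [0.5389 0.3578 0.1983]
top tray_floor 0.89 [250. 222.] [0.4775 0.3517 0.003 ]
top cap_grip 0.79 [389. 204.] [ 0.5388 -0.0814  0.0525]
top cap_grip 0.61 [458. 182.] [ 0.6116 -0.2958  0.0525]
top element_mid 0.43 [232. 191.] [0.5372 0.356  0.2538]
top element 0.62 [232. 196.] [0.5338 0.3677 0.1983]
wrist tray_floor 0.57 [338. 135.] [0.4798 0.3575 0.003 ]
wrist cap_grip 0.83 [351. 106.] [0.4398 0.3529 0.0525]
wrist element 0.73 [317. 205.] [0.536  0.3505 0.1983]
```

>>> carry_out --pt "0 0 0 0 0 1 1" --pt "0 0 0 0 0 1 1" --pt "0 0 0 0 0 1 1" --pt "0 0 0 0 0 1 1" --pt "0 0 0 0 0 1 1"

```text
time_s: 29.75
ee_pos: [0.5348, 0.3533, 0.3616]
orientation: [[-0.913, -0.408, 0.0], [-0.408, 0.913, 0.0], [-0.0, 0.0, -1.0]]
ft_force: [-0.2, -0.3, -2.2]
finger_gap: 0.0125
grip_force: 61.0
```

>>> carry_out --pt "0 0 0 0 0 1 1" --pt "0 0 0 0 0 1 1" --pt "0 0 0 0 0 1 1" --pt "0 0 0 0 0 0.8 1" --pt "0 0 0 0 0 0.4 1"

```text
time_s: 30.25
ee_pos: [0.5346, 0.3532, 0.2766]
orientation: [[-0.913, -0.408, -0.002], [-0.408, 0.913, -0.001], [0.002, -0.0, -1.0]]
ft_force: [-0.1, 0.1, -2.6]
finger_gap: 0.0127
grip_force: 60.9
```

>>> carry_out --pt "0 0 0 0 0 0.1 1" --pt "0 0 0 0 0 0.1 1" --pt "0 0 0 0 0 0.05 1" --pt "0 0 0 0 0 0 1" --pt "0 0 0 0 0 0 1"

```text
time_s: 30.75
ee_pos: [0.535, 0.3534, 0.2739]
orientation: [[-0.913, -0.408, 0.001], [-0.408, 0.913, 0.001], [-0.001, 0.0, -1.0]]
ft_force: [-0.9, -0.2, -1.8]
finger_gap: 0.0126
grip_force: 60.9
```

>>> carry_out --pt "0 0 0 0 0 0.08 1" --pt "0 0 0 0 0 0.08 1" --pt "0 0 0 0 0 0.08 1" --pt "0 0 0 0 0 0 1" --pt "0 0 0 0 0 0 1"

```text
time_s: 31.25
ee_pos: [0.5349, 0.3533, 0.2684]
orientation: [[-0.913, -0.408, -0.0], [-0.408, 0.913, -0.0], [0.0, 0.0, -1.0]]
ft_force: [-0.5, -0.6, -1.8]
finger_gap: 0.0127
grip_force: 60.9
```

>>> carry_out --pt "0 0 0 0 0 0.06 1" --pt "0 0 0 0 0 0.06 1" --pt "0 0 0 0 0 0 1" --pt "0 0 0 0 0 0 1" --pt "0 0 0 0 0 0 1"

```text
time_s: 31.75
ee_pos: [0.535, 0.3533, 0.2666]
orientation: [[-0.913, -0.408, 0.001], [-0.408, 0.913, 0.0], [-0.001, 0.0, -1.0]]
ft_force: [-0.4, -0.7, 4.1]
finger_gap: 0.0128
grip_force: 61.6
```

>>> carry_out --pt "0 0 0 0 0 0 -1" --pt "0 0 0 0 0 0 -1" --pt "0 0 0 0 0 0 -1" --pt "0 0 0 0 0 0 -1" --pt "0 0 0 0 0 0 -1"

```text
time_s: 32.25
ee_pos: [0.5349, 0.3533, 0.266]
orientation: [[-0.913, -0.408, -0.0], [-0.408, 0.913, 0.0], [0.0, 0.0, -1.0]]
ft_force: [0.9, 0.1, -0.3]
finger_gap: 0.0835
grip_force: 0.0
```

>>> carry_out --pt "0 0 0 0 0 -0.3 -1" --pt "0 0 0 0 0 -0.7 -1" --pt "0 0 0 0 0 -1 -1" --pt "0 0 0 0 0 -1 -1" --pt "0 0 0 0 0 -1 -1"

```text
time_s: 32.75
ee_pos: [0.5349, 0.3533, 0.3484]
orientation: [[-0.913, -0.408, 0.001], [-0.408, 0.913, 0.001], [-0.002, 0.0, -1.0]]
ft_force: [0.2, 0.1, 0.0]
finger_gap: 0.085
grip_force: 0.0
```

>>> carry_out --pt "0 0 0 0 0 -1 -1" --pt "0 0 0 0 0 -1 -1" --pt "0 0 0 0 0 -1 -1" --pt "0 0 0 0 0 0 -1" --pt "0 0 0 0 0 0 -1"

```text
time_s: 33.25
ee_pos: [0.5347, 0.3532, 0.4067]
orientation: [[-0.913, -0.408, 0.001], [-0.408, 0.913, 0.001], [-0.001, 0.0, -1.0]]
ft_force: [-0.1, -0.1, -0.6]
finger_gap: 0.0855
grip_force: 0.0
```

Run:
```python
from h import *
s=bot.state();print(s["ee_pos"],s["finger_gap"],s["time_s"])
w=bot.camera("wrist");c=bot.camera("scene")
im=np.hstack([w["frame"],cv2.resize(c["frame"][90:290,180:460],(560,400),interpolation=cv2.INTER_CUBIC)])
cv2.imwrite("pics/fin.png",cv2.resize(im,(800,267),interpolation=cv2.INTER_AREA)[:,:,::-1])
```

```text
[0.5347317  0.35321529 0.40667783] 0.08554329047733554 33.25
```

View pics/fin.png

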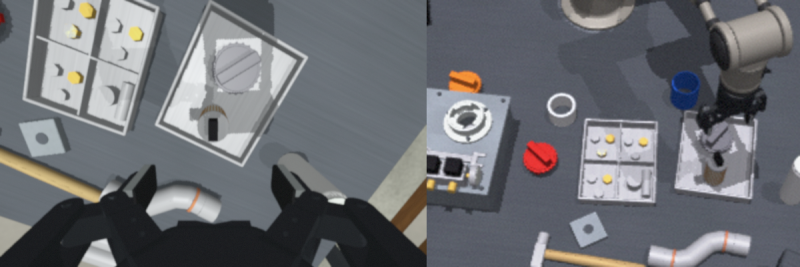

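The final view shows the cap at (240,67), bar up, and the element upright at (213,127), both in the drip tray. The gripper is clear and the other items look undisturbed. I'll hand it in.

```bash
python3 -c "
from rig import bot
print(bot.close_job())"
```

```text
the job is handed in; nothing more can be done
None
```

The job is handed in at about 33 s: the cap (grip bar up) and the filter element both stand upright in the drip tray, and nothing else looked moved in the last picture; no verdict was shown.

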